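# Light check of a tube luminometer with a bayonet reference plug

### The job

Do the luminometer's daily light check: of the three reference plugs standing in the grey block, take the one whose barrel and cross pin fit the port on top of the luminometer, and leave the other two standing in their wells and the timer and the strip case where they are. Set its cross pin over the port's two slots, push the plug straight down against the spring until its flange sits on the collar, and only then twist it clockwise (seen from above) a full quarter turn against the shutter's spring, to the stop. The shutter shuts by itself when the plug is let go, so finish still holding the plug: gripped, pressed down with the flange on the collar and fully turned.

Things in the scene. Friction and masses are not known exactly. Their poses are not given: they have to be found in the camera images.
- plug_medium: Reference plug that fits the port. Metal barrel 26 mm across, 22 mm long, tapered nose; cross pin 6 mm thick through it, 38 mm tip to tip, axis 11 mm above the bottom; black flange 48 mm across, 22 to 28 mm above the bottom; blue wing grip on top. Origin: centre of the barrel's underside; z up; x along wing and cross pin (half a turn about z gives the same plug). About 70 g.
- plug_small: Look-alike, too small (it drops into the port without engaging): barrel 18 mm across, cross pin 30 mm tip to tip, flange 40 mm across; all heights and the wing as on plug_medium, same origin and axes.
- plug_large: Look-alike, too large (it does not enter the port): barrel 34 mm across, cross pin 46 mm tip to tip, flange 56 mm across; all heights and the wing as on plug_medium, same origin and axes.
- plug_tray: Grey storage block, fixed, 70 x 202 x 14 mm (x, y, z), on a thin black base 80 x 212 mm; origin in the middle of its underside. Three round wells 39 mm wide, floor 7 mm above the bench, in a row along its y at -66, 0 and +66 mm; in each a plug stands upright on its barrel, cross pin above the block, in any order, wing within about 30 degrees of the row's direction.
- luminometer: Small white bench instrument, fixed, 140 deep (x) x 130 wide (y) x 56 mm high, origin in the middle of its underside, sloping display panel toward -x, black ribbed turret (65 mm across) with a dark metal collar on its top.
- port (a point): Centre of the port, on the collar's top face, 86 mm above the bench; z up, axes parallel to the luminometer's. Cover plate 5 mm thick, bore 29 mm, two slots 9 mm wide along +x and -x (white marks) reaching 20.5 mm from the axis. A plug set in lands on the spring follower with its flange 9 mm above the collar, its pin in the slots; push 9 mm further, flange on collar, and the pin is free to turn.
- shutter (a joint): Angle of the spring-loaded shutter drum that the pin turns, rad: 0 shut (slots along the port's x), grows clockwise seen from above, stop at 1.57 (a quarter turn), fully turned above 1.35. The pin has about 0.09 rad of play in it each way. Its spring turns it back: 0.12 Nm at 0, 0.28 Nm at the stop.
- follower (a joint): How far the spring follower in the port is pressed down, m: 0 at rest, 0.009 with the plug's flange on the collar; pressed home means above 0.007. It pushes back with 5 N at 0 and 9 N at 0.009. A turned plug that is no longer pressed rises to 0.006, where its pin meets the cover plate from below.
- strip_case: Small closed case with turquoise bottom and clear lid, 38 x 75 x 22 mm, loose, in front of the keyboard at the right; origin in the middle of its underside. Leave it alone.
- lab_timer: White timer, 66 x 70 x 19 mm, loose, lying left of the block; origin in the middle of its underside. Leave it alone.
- plug_medium_wing (a point): Top of plug_medium's wing grip, on the plug's axis, 52 mm above the barrel's underside. The wing is blue, 40 mm long (along the plug's x), 12 mm thick (along its y), 24 mm high above the flange, with a white line along its top. The wings of the other plugs are the same.
- green_mark (a point): Green mark on the collar 27.5 mm from the port's axis toward its +y (a second one across the port). A plug goes in with its wing on the white marks and is turned clockwise, seen from above, until the wing points at the green marks: shutter open.
Mind the look-alikes: they are no part of the job. What is shaped like the plug_large but turquoise is not meant.

How it is judged:
By the outcome, as a careful person would: the job done as asked, in the order asked, and still so for the second after the job is handed in, while the arm keeps its last pose, push and grip.
It also fails if it takes over 48 s, if anything falls off the work surface, if the arm or the gripper's body presses on something with over 40 N, if the wrist force passes 120 N, or if a joint passes its speed limit or range.

### The arm

A 7-joint arm with a two-finger parallel gripper is mounted at the origin on a cart in front of the work surface, level with it; the furniture and walls round the work are solid. World frame = base frame: x ahead of the robot, y to its left, z up, the work surface at z = 0. Lengths are in m, angles in rad, forces in N, time in s.
With the tool pointing down it reaches from about 0.4 to 0.85 m from the base axis. Payload 4.5 kg.
Tool frame: the origin (TCP) lies where the fingers leave the gripper's body, on its centre line; the fingertips stand 64 mm ahead of it and the grasp point (between the pads) lies 45 mm ahead of it; z points along the fingers, y is the line along which they close (so a half turn about z gives the same grasp; the last joint's range is limited). The gripper opens to 88 mm and grips with 3 to 60 N. Pads are 18 mm wide; open, the fingers measure 123 mm over their backs; the gripper's body (75 mm by 187 mm) begins 45 mm behind the grasp point.
Start: joints at [-1.239, 0.689, -0.195, 1.565, 0.157, 0.902, -0.215], TCP at [0.183, 0.598, 0.303] pointing down, gripper open.
Joint ranges: [-3.01, 3.01], [-0.46, 2.08], [-1.47, 1.51], [0.13, 2.56], [-1, 4.14], [0.04, 2.09], [-2.66, 2.66]. Speed limits (rad/s): [2.57, 2.57, 3.14, 3.14, 3.14, 3.14, 3.14].

### API

Orientations are given as a unit quaternion [x, y, z, w].
In Python, from plant import r gives the robot as it stands.
- The arm moves only by the tool play_rows, never from a script. Its arguments are lists of equal length, an entry for each row: "translation": the shift along the tool's x, y, z in m, a list of three; "delta_rot": the turn, a rotation vector about the tool's x, y, z in degrees, a list of three; "grip": the opening, from -1 (shut) to 1 (fully open). In form: {"translation": [[x, y, z], ...], "delta_rot": [[rx, ry, rz], ...], "grip": [grip, ...]}. A call has 1 to 20 rows; each row shifts and turns the commanded pose from where the row before left it, along the tool's axes as they then stand; what a row does not reach is not made up. A row lasts 1/8 s, in which the tool goes at most 62.5 mm and 10.7 degrees, less where a joint would pass 70% of its speed; a pose out of reach is approached as far as the arm can. A call with a gripper value outside its range is refused whole. The fingers move at their own pace and stop on an object; "squeeze" is the grip in N (left out, the last holds). Time passes only in rows, so rows that do not move let the fingers close. It gives the time, the measured TCP pose, the force, the opening and the grip force at its end, in the units of the state.
- r.get_state(): the state, without advancing time (a new reading comes with each control period).
- r.snapshot(name): name is "scene" or "top" or "wrist"; returns the picture (420x560x3 uint8, blue, green, red); there is no depth.
- r.get_calibration(name): a dict with "intrinsics" (3x3 intrinsics, pixels), "k1" (the pictures are not rectified: a ray, as slopes to the right and down, at radius r is drawn at 1 + k1 r^2 times it, then the intrinsics apply), "eye" and "rotation" of the camera in the world. Camera axes: x right, y up, looking along -z (the intrinsics and any distortion apply to the point x, -y, -z); pixel columns grow to the right and rows downward; lengths in m; the calibration is good to about 2 mm. A picture is of the moment at which its call begins: read the wrist's pose just before it. get_calibration takes no time and is no camera call; for the wrist camera it gives the pose at the moment of the call.
- r.finish_job(): hands the job in; it is judged then, once.
Trained networks look in the newest picture that a camera, given by its name, has taken for a name from the list of things; names that differ only in an ending like _2 or _b are one class to them, and where a whole thing is asked for, a point or a joint stands for the part that bears it (a point fixed in the world has none). Each returns a list of dicts, best first, with "confidence" (0 to 1); they miss things now and then, are a little off and sometimes report something else, mostly with a low value. They report only what shows in the picture. A call takes as long as a camera call. They do not tell look-alikes from the thing itself.
- r.look_for(camera, target): "point" ([x, y, z] in m, in world coordinates, good to about 4 mm: the middle of the surface that is visible of it).
- r.silhouettes(camera, target): "pixels" (420x560 bool, what is visible of it).
The state is a dict: "clock": time; "q": joint angles; "qd": joint speeds; "joint_torque": joint torques, N m; "tool_pos": TCP position; "eef_rot": TCP orientation; "contact_force": force on the tool from outside, world axes, zero at the start; "moment": the same for the moment, N m; "opening": opening from 0.0 (shut) to 1.0 (fully open); "finger_force": force on a finger pad.
Only numpy, scipy, OpenCV 4.12 (cv2) and the standard library are available. Lean on these libraries where they do the work, as an engineer would, in place of code of your own. Each camera call takes 0.05 s, during which the arm holds its last target. There are 200 camera calls.

## Working session

There is one attempt and no reset: what is moved stays moved. The work goes in short steps, Python scripts to look and compute and a tool call to move; the robot and the scene stay as the last step left them, time stands still between calls to the robot, and variables do not carry over. Pictures are saved under pics/ and viewed, at most 10 in all, crops included, and the job is handed in when it is done.

Besides the shell and the picture viewer there is one more tool, called after "Request:" by a JSON object that holds its "api" and its "payload". play_rows: Moves the arm, as the interface text tells. Its arguments: {"type":"object","properties":{"translation":{"type":"array","items":{"type":"array","items":{"type":"number"}}},"delta_rot":{"type":"array","items":{"type":"array","items":{"type":"number"}}},"grip":{"type":"array","items":{"type":"number"}},"squeeze":{"type":"number"}},"required":["translation","delta_rot","grip"]}

```bash
mkdir -p pics; python3 - <<'E'
from plant import r
import cv2
s=r.get_state(); print(s)
for c in("top","scene"):
    im=r.snapshot(c); cv2.imwrite(f"pics/{c}0.png",im)
    cal=r.get_calibration(c); print(c,cal)
    for t in("plug_medium","plug_small","plug_large","port","luminometer","plug_tray","green_mark","plug_medium_wing"):
        print(t,[(x['point'],round(x['confidence'],2)) for x in r.look_for(c,t)])
E
```

```text
{'clock': 0.0, 'q': array([-1.23920473,  0.68999836, -0.19450872,  1.56634576,  0.15729045,
        0.90250231, -0.2151194 ]), 'qd': array([ 0.00132691, -0.00125862,  0.00269408,  0.00035918,  0.00073266,
        0.00101944,  0.0007463 ]), 'joint_torque': array([-1.20778270e-03, -5.27558041e+01, -1.26741372e+00, -1.53429759e+01,
       -5.26600331e-02,  6.66684355e-03,  1.85396375e-04]), 'tool_pos': array([0.18326912, 0.59698236, 0.30190036]), 'eef_rot': array([ 1.48318868e-01,  9.88939152e-01, -9.28764697e-04, -7.33514522e-05]), 'contact_force': array([-0.41202718, -0.2491876 ,  0.54541743]), 'moment': array([ 0.00675307, -0.01193212, -0.01017263]), 'finger_force': 0.0, 'opening': 0.9996369228923413}
top {'intrinsics': array([[413.62374567,   0.        , 282.64521256],
       [  0.        , 413.62374567, 212.52320348],
       [  0.        ,   0.        ,   1.        ]]), 'k1': 0.03775554041368505, 'eye': array([0.39133967, 0.16587833, 1.10773068]), 'rotation': array([ 0.04219713, -0.04591926, -0.6978783 ,  0.71349611])}
plug_medium [([0.5318, 0.3872, 0.035], 0.71)]
plug_small [([0.5
[... 400 characters left out ...]
2.14259923,   0.        , 275.9903911 ],
       [  0.        , 412.14259923, 207.69744918],
       [  0.        ,   0.        ,   1.        ]]), 'k1': -0.09394690576874887, 'eye': array([-0.53528785,  0.57660266,  0.90614909]), 'rotation': array([-0.24989265,  0.37509706,  0.74490937, -0.49190029])}
plug_medium [([0.5192, 0.3939, 0.0351], 0.56)]
plug_small [([0.5175, 0.3281, 0.0368], 0.67)]
plug_large [([0.5108, 0.2648, 0.037], 0.6), ([0.4708, -0.0837, 0.0294], 0.54)]
port [([0.5038, 0.0606, 0.055], 0.72)]
luminometer [([0.5063, 0.0597, 0.0519], 0.66)]
plug_tray [([0.5008, 0.3343, 0.0139], 0.91)]
green_mark [([0.505, 0.0611, 0.0504], 0.65)]
plug_medium_wing [([0.5216, 0.3886, 0.0307], 0.69)]
```

```bash
python3 - <<'E'
import cv2
a=cv2.imread("pics/top0.png"); 
cv2.imwrite("pics/top0b.png",cv2.resize(a,(800,600),interpolation=cv2.INTER_CUBIC))
E
```

```text
(no output)
```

View pics/top0b.png

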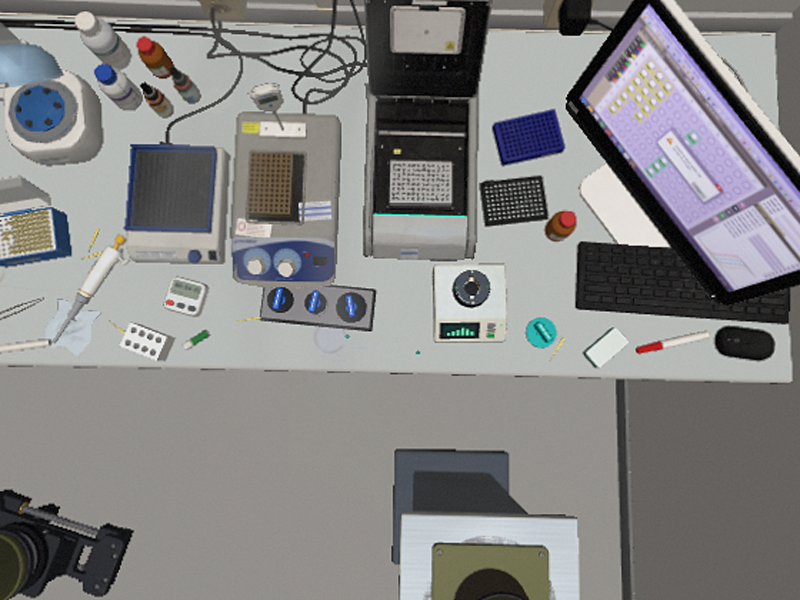

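```bash
python3 - <<'E'
import cv2
a=cv2.imread("pics/top0.png")[190:245,170:390]
cv2.imwrite("pics/crop1.png",cv2.resize(a,(800,200),interpolation=cv2.INTER_CUBIC))
b=cv2.imread("pics/scene0.png")
cv2.imwrite("pics/scene0b.png",cv2.resize(b,(800,600),interpolation=cv2.INTER_CUBIC))
E
```

```text
(no output)
```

View pics/crop1.png

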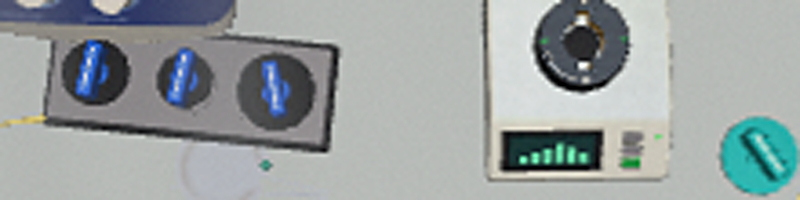

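View pics/scene0b.png

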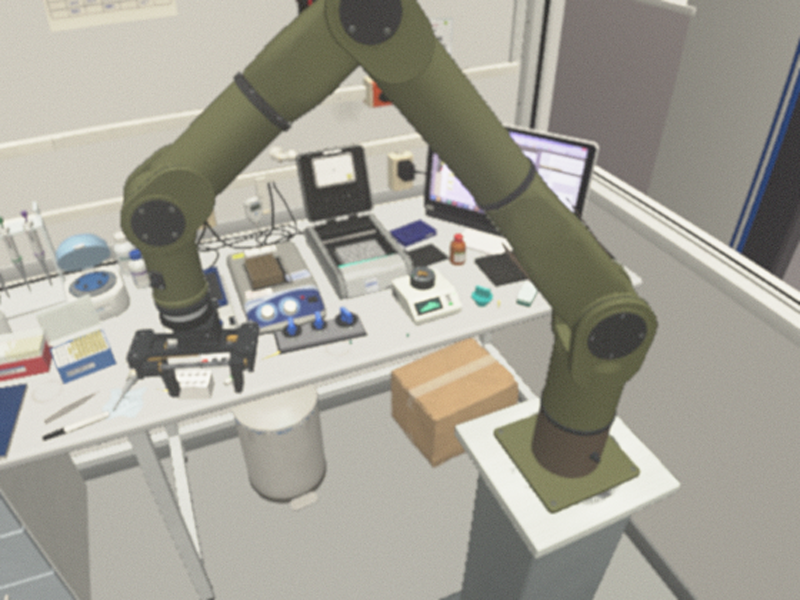

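```bash
cat > h.py <<'E'
from plant import r
import numpy as np, cv2
from scipy.spatial.transform import Rotation as R
def pose():
    s=r.get_state(); return np.array(s['tool_pos']),R.from_quat(s['eef_rot']),s
def project(cal,P):
    P=np.atleast_2d(P); c=R.from_quat(cal['rotation']).inv().apply(P-cal['eye'])
    u=np.c_[c[:,0],-c[:,1]]/(-c[:,2:3]); u=u*(1+cal['k1']*(u**2).sum(1,keepdims=True))
    K=cal['intrinsics']; return u*[K[0,0],K[1,1]]+K[:2,2]
def ray(cal,px):
    K=cal['intrinsics']; d=(np.atleast_2d(px)-K[:2,2])/[K[0,0],K[1,1]]; u=d.copy()
    for _ in range(20): u=d/(1+cal['k1']*(u**2).sum(1,keepdims=True))
    return R.from_quat(cal['rotation']).apply(np.c_[u[:,0],-u[:,1],-np.ones(len(u))])
def at_z(cal,px,z):
    d=ray(cal,px); return cal['eye']+d*((z-cal['eye'][2])/d[:,2:3])
def delta(target,yaw_tooly=None):
    """tool-frame shift to world target; yaw (deg about tool z) so that tool y lies at world angle."""
    p,q,s=pose(); a=None
    if yaw_tooly is not None:
        y=q.apply([0,1,0]); cur=np.degrees(np.arctan2(y[1],y[0]))
        a=-((yaw_tooly-cur+90)%180-90)   # tool z points down
    return q.inv().apply(np.array(target)-p),a,s
E
python3 - <<'E'
from h import *
p,q,s=pose();c=r.get_calibration("wrist")
print("cam in tool",q.inv().apply(c['eye']-p),(q.inv()*R.from_quat(c['rotation'])).as_matrix().round(3),c['intrinsics'][0,0])
# goal: camera centred over tray, at TCP z .30
print(delta([0.50,0.31,0.30],90))
t=r.get_calibration("top")
k=560/800
# port centre & wings from crop px
f=lambda x,y:(170+x*220/800,190+y*55/200)
print("port",at_z(t,[f(581,43)],0.086)); 
for w in((90,65),(183,75),(273,88)): print("wing",at_z(t,[f(*w)],0.059))
print("heater front bottom edge z.05,.08,.1",[at_z(t,[f(150,35)],z).round(3) for z in(.03,.06,.1)])
E
```

```text
cam in tool [ 0.07232822 -0.00055861 -0.08116618] [[-0.     0.96   0.278]
 [ 1.     0.    -0.   ]
 [-0.     0.278 -0.96 ]] 307.95229683774465
(array([-0.38705475, -0.18196246,  0.00273222]), np.float64(-17.06142106228991), {'clock': 0.9, 'q': array([-1.23919938,  0.68905876, -0.19459704,  1.56532918,  0.15730452,
        0.90245525, -0.21510749]), 'qd': array([-7.55521896e-04,  2.11450905e-03, -7.40559282e-04, -1.21987435e-03,
        5.67145196e-05,  2.15587056e-03, -3.84990746e-04]), 'joint_torque': array([ 6.72644237e-04, -5.27496922e+01, -1.26709878e+00, -1.53746295e+01,
       -5.19782281e-02, -5.47791697e-04,  1.63680312e-06]), 'tool_pos': array([0.18336633, 0.59751466, 0.3027606 ]), 'eef_rot': array([1.48339502e-01, 9.88936493e-01, 6.63417157e-05, 4.37949208e-06]), 'contact_force': array([-0.48092282,  0.33641443, -0.17422136]), 'moment': array([-0.01311726,  0.00739669,  0.01643003]), 'finger_force': 0.0, 'opening': 1.0004518047896922})
port [[0.5490476  0.04475522 0.086     ]]
wing [[0.52974127 0.38620592 0.059     ]]
wing [[0.52414441 0.3208944  0.059     ]]
wing [[0.51637662 0.25753266 0.059     ]]
heater front bottom edge z.05,.08,.1 [array([[0.556, 0.35 , 0.03 ]]), array([[0.552, 0.345, 0.06 ]]), array([[0.546, 0.338, 0.1  ]])]
```

Request:
{"api": "play_rows", "payload": {"translation": [[-0.03, -0.014, 0], [-0.03, -0.014, 0], [-0.03, -0.014, 0], [-0.03, -0.014, 0], [-0.03, -0.014, 0], [-0.03, -0.014, 0], [-0.03, -0.014, 0], [-0.03, -0.014, 0], [-0.03, -0.014, 0], [-0.03, -0.014, 0], [-0.03, -0.014, 0], [-0.03, -0.014, 0], [-0.027, -0.014, 0], [0, 0, 0], [0, 0, 0], [0, 0, 0], [0, 0, 0]], "delta_rot": [[0, 0, 0], [0, 0, 0], [0, 0, 0], [0, 0, 0], [0, 0, 0], [0, 0, 0], [0, 0, 0], [0, 0, 0], [0, 0, 0], [0, 0, 0], [0, 0, 0], [0, 0, 0], [0, 0, 0], [0, 0, -8], [0, 0, -9], [0, 0, 0], [0, 0, 0]], "grip": [0, 0, 0, 0, 0, 0, 0, 0, 0, 0, 0, 0, 0, 0, 0, 0, 0]}}

```text
clock: 3.02
tool_pos: [0.4999, 0.31, 0.3028]
eef_rot: [0.002, 1.0, 0.0, 0.0]
contact_force: [0.4, 0.1, -0.9]
opening: 0.5
finger_force: 0.0
```

```bash
python3 - <<'E'
from h import *
import pickle
p,q,s=pose();print(p,s['eef_rot'],s['q'],s['opening'],s['contact_force'])
c=r.get_calibration("wrist"); im=r.snapshot("wrist")
pickle.dump(c,open("w1.pkl","wb"))
cv2.imwrite("pics/w1.png",im);cv2.imwrite("pics/w1b.png",cv2.resize(im,(800,600),interpolation=cv2.INTER_CUBIC))
for t in("plug_medium","plug_small","plug_large","plug_medium_wing"):
    print(t,[(x['point'],round(x['confidence'],2),project(c,x['point']).round(0)) for x in r.look_for("wrist",t)])
E
```

```text
[0.49993232 0.30998836 0.30275557] [1.80417288e-03 9.99998371e-01 4.12943601e-05 2.66218291e-05] [-0.44201368  0.65022889 -0.32935572  1.67606504  0.26157006  0.85877283
  0.68640697] 0.4995795908116027 [ 0.40754928  0.08691104 -0.93294359]
plug_medium [([0.5289, 0.3862, 0.0335], 0.64, array([[341., 206.]])), ([0.5242, 0.066, 0.0596], 0.18, array([[ 62., 210.]]))]
plug_small [([0.5211, 0.3224, 0.0402], 0.95, array([[288., 202.]]))]
plug_large [([0.517, 0.2634, 0.0347], 0.77, array([[237., 197.]]))]
plug_medium_wing [([0.5258, 0.3871, 0.0378], 0.88, array([[343., 205.]])), ([0.5182, 0.3216, 0.0369], 0.54, array([[287., 198.]]))]
```

View pics/w1b.png

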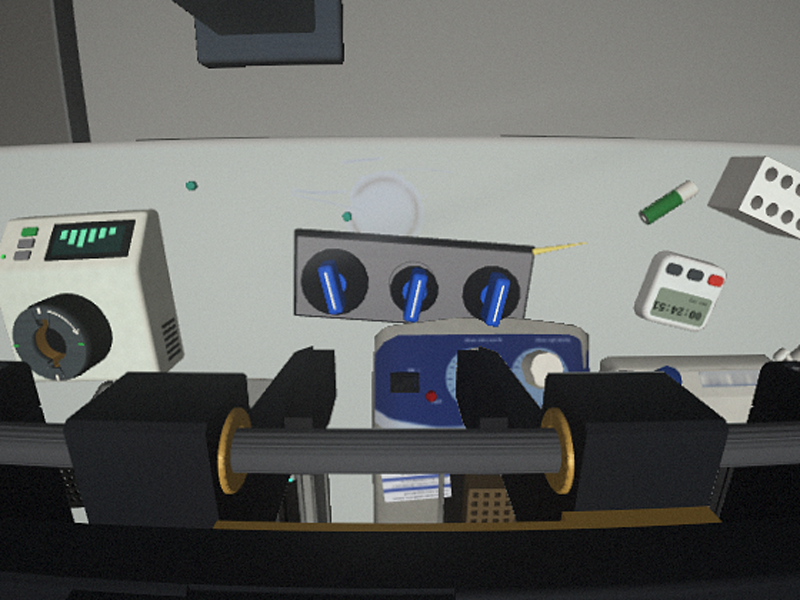

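```bash
python3 - <<'E'
from h import *
import pickle
c=pickle.load(open("w1.pkl","rb")); im=cv2.imread("pics/w1.png")
x0,y0,x1,y1=200,155,380,245
cv2.imwrite("pics/c2.png",cv2.resize(im[y0:y1,x0:x1],(800,400),interpolation=cv2.INTER_CUBIC))
hsv=cv2.cvtColor(im,cv2.COLOR_BGR2HSV)
g=im.max(2)
for n,(u,v) in dict(L=(234,198),M=(289,203),R=(344,205)).items():
    # flange: dark pixels connected near centre + blue
    blue=(hsv[...,0]>100)&(hsv[...,0]<130)&(hsv[...,1]>150)&(hsv[...,2]>90)
    white=(im.min(2)>150)
    win=np.zeros_like(blue);win[v-18:v+22,u-14:u+15]=1
    bl=cv2.dilate((blue&win).astype(np.uint8),np.ones((3,3)))>0
    w=white&bl&win&(cv2.erode((bl|white).astype(np.uint8),np.ones((3,3)))>0)
    ys,xs=np.nonzero(w); P=at_z(c,np.c_[xs,ys],0.059)[:,:2]; m=P.mean(0)
    d=np.linalg.svd(P-m)[2][0]; print(n,len(xs),"line",m.round(4),"ang",np.degrees(np.arctan2(d[1],d[0])).round(1),"len",np.ptp((P-m)@d).round(4))
    dark=((g<75)).astype(np.uint8); dark[~win]=0
    row=np.nonzero(g[v-2]<75)[0]; row=row[(abs(row-u)<24)]
    a=at_z(c,[[row.min()-.5,v-2],[row.max()+.5,v-2]],0.035); print("  flange width",row.min(),row.max(),np.linalg.norm(a[0]-a[1]).round(4),"mid",a.mean(0).round(4))
# heater corner triangulation
t=r.get_calibration("top")
p1=np.array([[374*.7,345*.7]]);p2=np.array([[170+235*220/800,190+20*55/200]])
d1=ray(c,p1)[0];d2=ray(t,p2)[0];A=np.c_[d1,-d2];k=np.linalg.lstsq(A,t['eye']-c['eye'],rcond=None)[0]
print("heater corner",c['eye']+d1*k[0],t['eye']+d2*k[1])
E
```

```text
L 37 line [0.5177 0.2591] ang 11.6 len 0.0281
  flange width 211 257 0.0551 mid [0.5155 0.2596 0.035 ]
M 38 line [0.5242 0.3247] ang -11.7 len 0.0294
  flange width 273 306 0.0399 mid [0.5218 0.3246 0.035 ]
R 36 line [0.5281 0.3893] ang -10.6 len 0.0285
  flange width 324 363 0.0475 mid [0.5245 0.3884 0.035 ]
heater corner [0.56937467 0.29166028 0.04341303] [0.56678044 0.28776832 0.04254039]
```

View pics/c2.png

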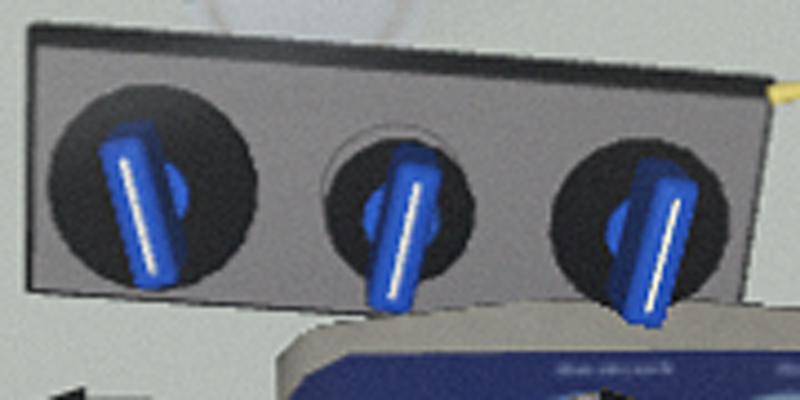

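```bash
python3 - <<'E'
from h import *
print(delta([0.528,0.389,0.103],79.4)[:2])
t=r.get_calibration("top");c=r.get_calibration("scene")
def tri(px1,px2):
    d1=ray(c,[px1])[0];d2=ray(t,[px2])[0];k=np.linalg.lstsq(np.c_[d1,-d2],t['eye']-c['eye'],rcond=None)[0]
    print((c['eye']+d1*k[0]).round(3),(t['eye']+d2*k[1]).round(3))
k=.7
tri((348*k,292*k),(367*k,252*k))  # cycler front left top corner
tri((411*k,277*k),(475*k,255*k))  # cycler front right top corner
tri((375*k,235*k),(472*k,98*k))
E
```

```text
(array([-0.02803816,  0.0789483 ,  0.19971477]), np.float64(10.51260811028871))
[0.614 0.218 0.038] [0.619 0.231 0.04 ]
[0.624 0.039 0.028] [0.621 0.031 0.028]
[ 0.943  0.017 -0.021] [ 0.95   0.034 -0.02 ]
```

Request:
{"api": "play_rows", "payload": {"translation": [[-0.007, 0.02, 0], [-0.007, 0.02, 0], [-0.007, 0.02, 0], [-0.007, 0.019, 0], [0, 0, 0], [0, 0, 0.025], [0, 0, 0.025], [0, 0, 0.025], [0, 0, 0.025], [0, 0, 0], [0, 0, 0]], "delta_rot": [[0, 0, 0], [0, 0, 0], [0, 0, 0], [0, 0, 0], [0, 0, 5], [0, 0, 5.5], [0, 0, 0], [0, 0, 0], [0, 0, 0], [0, 0, 0], [0, 0, 0]], "grip": [0, 0, 0, 0, 0, 0, 0, 0, 0, 0, 0]}}

```text
clock: 4.65
tool_pos: [0.5284, 0.3894, 0.2036]
eef_rot: [0.092, 0.996, 0.001, 0.0]
contact_force: [0.5, -0.3, -0.6]
opening: 0.5
finger_force: 0.0
```

```bash
python3 - <<'E'
from h import *
import pickle
p,q,s=pose();print(p,s['eef_rot'],s['q'],s['opening'])
c=r.get_calibration("wrist"); im=r.snapshot("wrist")
pickle.dump(c,open("w2.pkl","wb"))
cv2.imwrite("pics/w2.png",im)
hsv=cv2.cvtColor(im,cv2.COLOR_BGR2HSV)
u,v=project(c,[0.528,0.389,0.059])[0].astype(int);print(u,v)
cv2.imwrite("pics/w2b.png",cv2.resize(im[max(v-100,0):v+100,u-133:u+133],(800,600),interpolation=cv2.INTER_CUBIC))
E
```

```text
[0.52837108 0.38943578 0.20362172] [9.21014931e-02 9.95749357e-01 5.62243376e-04 4.64681272e-04] [-0.5791905   0.85302722 -0.2398839   1.54756968  0.25964268  0.77096219
  0.45963171] 0.5000907838888043
276 214
```

View pics/w2b.png

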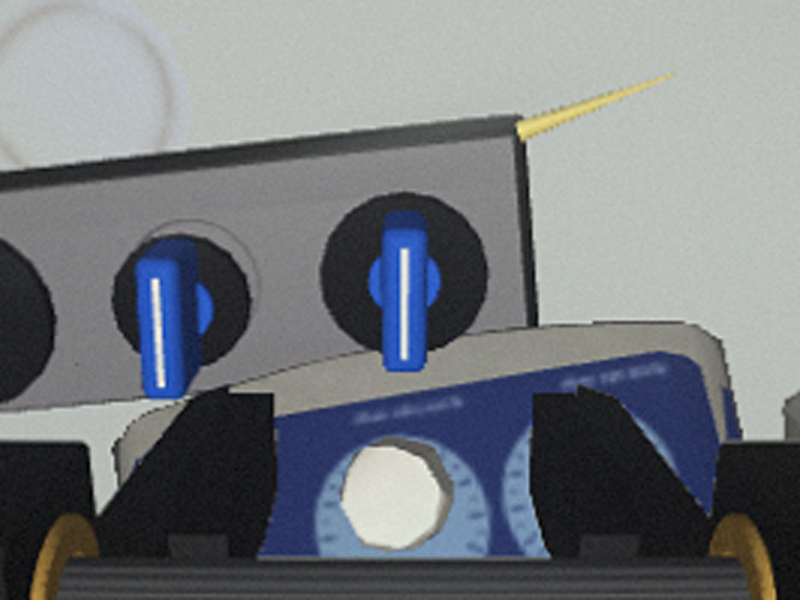

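```bash
python3 - <<'E'
from h import *
import pickle
c=pickle.load(open("w2.pkl","rb"))
f=lambda x,y:(276-133+x*266/800,214-100+y/3)
print(at_z(c,[f(404,249)],.059),at_z(c,[f(404,361)],.059),at_z(c,[f(404,305)],.059),at_z(c,[f(404,272.5)],.035))
print(delta([0.5285,0.3885,0.103],None)[0])
E
```

```text
[[0.51426706 0.39223465 0.059     ]] [[0.54397327 0.38669739 0.059     ]] [[0.528851   0.38951608 0.059     ]] [[0.52705123 0.38993159 0.035     ]]
[ 3.85310033e-06 -1.20235874e-03  1.00984724e-01]
```

Request:
{"api": "play_rows", "payload": {"translation": [[0, 0, 0.02], [0, 0, 0.02], [0, 0, 0.02], [0, 0, 0.02], [0, 0, 0.014], [0, 0, 0.006], [0, 0, 0], [0, 0, 0], [0, 0, 0], [0, 0, 0], [0, 0, 0], [0, 0, 0], [0, 0, 0]], "delta_rot": [[0, 0, 0], [0, 0, 0], [0, 0, 0], [0, 0, 0], [0, 0, 0], [0, 0, 0], [0, 0, 0], [0, 0, 0], [0, 0, 0], [0, 0, 0], [0, 0, 0], [0, 0, 0], [0, 0, 0]], "grip": [0, 0, 0, 0, 0, 0, 0, -1, -1, -1, -1, -1, -1], "squeeze": 50}}

```text
clock: 6.32
tool_pos: [0.5281, 0.3891, 0.103]
eef_rot: [0.092, 0.996, 0.0, 0.0]
contact_force: [0.1, -0.7, 2.8]
opening: 0.128
finger_force: 50.0
```

Request:
{"api": "play_rows", "payload": {"translation": [[0, 0, -0.01], [0, 0, -0.02], [0, 0, -0.03], [0, 0, -0.03], [0, 0, -0.03], [0, 0, -0.03], [0, 0, -0.03], [0, 0, -0.02], [-0.004, -0.034, 0], [-0.004, -0.034, 0], [-0.004, -0.034, 0], [-0.004, -0.034, 0], [-0.004, -0.034, 0], [-0.004, -0.034, 0], [-0.004, -0.034, 0], [-0.004, -0.034, 0], [-0.004, -0.034, 0], [-0.004, -0.034, 0], [0, 0, 0], [0, 0, 0]], "delta_rot": [[0, 0, 0], [0, 0, 0], [0, 0, 0], [0, 0, 0], [0, 0, 0], [0, 0, 0], [0, 0, -5], [0, 0, -5.5], [0, 0, 0], [0, 0, 0], [0, 0, 0], [0, 0, 0], [0, 0, 0], [0, 0, 0], [0, 0, 0], [0, 0, 0], [0, 0, 0], [0, 0, 0], [0, 0, 0], [0, 0, 0]], "grip": [-1, -1, -1, -1, -1, -1, -1, -1, -1, -1, -1, -1, -1, -1, -1, -1, -1, -1, -1, -1]}}

```text
clock: 8.82
tool_pos: [0.5676, 0.0499, 0.3037]
eef_rot: [0.0, 1.0, 0.001, 0.001]
contact_force: [0.6, 0.6, -0.3]
opening: 0.132
finger_force: 50.0
```

```bash
python3 - <<'E'
from h import *
import pickle
p,q,s=pose();print(p,s['eef_rot'],s['q'],s['opening'],s['finger_force'],s['contact_force'])
c=r.get_calibration("wrist"); im=r.snapshot("wrist")
pickle.dump((c,p,q),open("w3.pkl","wb"))
cv2.imwrite("pics/w3.png",im)
print([(x['point'],x['confidence']) for x in r.look_for("wrist","port")])
print(project(c,[[.549,.045,.086]]), project(c,p+q.apply([[0,0,.096],[0,0,.044]])))
cv2.imwrite("pics/w3b.png",cv2.resize(im[90:390,80:480],(800,600),interpolation=cv2.INTER_CUBIC))
E
```

```text
[0.5676008  0.04994451 0.30366441] [1.86282255e-04 9.99999609e-01 6.10070687e-04 6.12154020e-04] [ 0.04998241  0.62869295 -0.36691818  1.73035432  0.28756267  0.83431753
  1.12325238] 0.13189456107908487 49.999941224232316 [ 0.58469271  0.55904    -0.2810134 ]
[([0.5284, 0.0457, 0.0588], 0.9), ([0.4571, -0.205, 0.0229], 0.19)]
[[271.74987992 174.29955891]] [[277.30393046 239.39473469]
 [277.52200095 282.54852675]]
```

View pics/w3b.png

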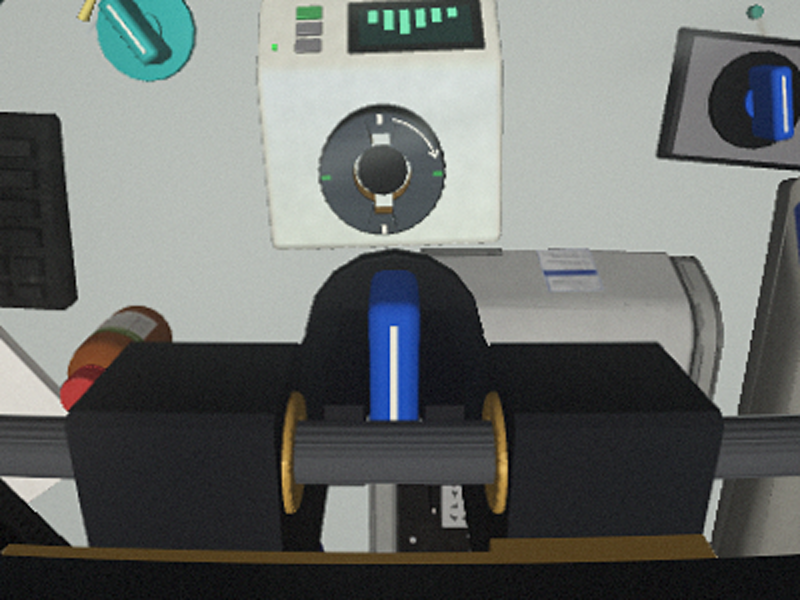

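```bash
python3 - <<'E'
from h import *
import pickle
c,p,q=pickle.load(open("w3.pkl","rb")); im=cv2.imread("pics/w3.png")
hsv=cv2.cvtColor(im,cv2.COLOR_BGR2HSV)
f=lambda x,y:(80+x/2,90+y/2)
def cen(mask,x,y,w=6):
    u,v=map(int,f(x,y)); m=mask[v-w:v+w+1,u-w:u+w+1]; ys,xs=np.nonzero(m); return (u-w+xs.mean(),v-w+ys.mean(),len(xs))
gr=(hsv[...,0]>45)&(hsv[...,0]<90)&(hsv[...,1]>90); wh=im.min(2)>165
g1,g2=cen(gr,325,178),cen(gr,438,174); w1,w2=cen(wh,379,118,5),cen(wh,384,230,5)
print(g1,g2,w1,w2)
G=at_z(c,[g1[:2],g2[:2]],.086)[:,:2];W=at_z(c,[w1[:2],w2[:2]],.086)[:,:2]
print("G",G,np.linalg.norm(G[0]-G[1]),"W",W,np.linalg.norm(W[0]-W[1]))
print("centres",G.mean(0),W.mean(0)); d=G[1]-G[0];e=W[1]-W[0];print("ang +y axis",np.degrees(np.arctan2(d[1],d[0])),"x axis",np.degrees(np.arctan2(e[1],e[0])))
for dx in(-.003,0,.003):
  a=np.linspace(-np.pi/2,np.pi/2,181)
  for h in(.068,.074):
    P=np.c_[dx+.024*np.cos(a),.024*np.sin(a),a*0+h]; X=project(c,p+q.apply(P)); X=(X-[80,90])*2
    i=X[:,1].argmin(); print(dx,h,"top",X[i].round(1),"x",X[:,0].min().round(1),X[:,0].max().round(1))
E
```

```text
(np.float64(242.5), np.float64(178.5), 8) (np.float64(298.3333333333333), np.float64(176.16666666666666), 12) (np.float64(269.3636363636364), np.float64(148.8181818181818), 11) (np.float64(272.06666666666666), np.float64(208.0222222222222), 45)
G [[0.55313627 0.01615618]
 [0.55087293 0.07112212]] 0.05501251401048996 W [[0.52422748 0.04283141]
 [0.58350299 0.04514352]] 0.05932058639346604
centres [0.5520046  0.04363915] [0.55386524 0.04398746]
ang +y axis 92.35794699498848 x axis 2.2337500647384636
-0.003 0.068 top [394.8 264.1] x 305.1 484.5
-0.003 0.074 top [394.8 256.7] x 308.0 481.5
0 0.068 top [394.8 252.9] x 304.6 485.0
0 0.074 top [394.8 245.9] x 307.6 481.9
0.003 0.068 top [394.8 241.7] x 304.1 485.5
0.003 0.074 top [394.8 235. ] x 307.1 482.4
```

Request:
{"api": "play_rows", "payload": {"translation": [[0.0055, -0.002, 0.024], [0.0055, -0.002, 0.024], [0.0055, -0.002, 0.024], [0, 0, 0], [0, 0, 0], [0, 0, 0]], "delta_rot": [[0, 0, 0], [0, 0, 0], [0, 0, 0], [0, 0, -2.4], [0, 0, 0], [0, 0, 0]], "grip": [-1, -1, -1, -1, -1, -1]}}

```text
clock: 9.68
tool_pos: [0.552, 0.0435, 0.2318]
eef_rot: [-0.021, 1.0, 0.0, 0.001]
contact_force: [-0.0, -0.9, -0.7]
opening: 0.132
finger_force: 50.0
```

```bash
python3 - <<'E'
from h import *
import pickle
p,q,s=pose();print(p,s['eef_rot'],s['finger_force'],s['contact_force'])
c=r.get_calibration("wrist"); im=r.snapshot("wrist")
pickle.dump((c,p,q),open("w4.pkl","wb"))
cv2.imwrite("pics/w4.png",im)
print(project(c,[[.552,.0437,.086]]))
cv2.imwrite("pics/w4b.png",cv2.resize(im[100:300,147:413],(800,600),interpolation=cv2.INTER_CUBIC))
E
```

```text
[0.55199793 0.04347352 0.23178617] [-2.05564384e-02  9.99787938e-01  3.55763971e-04  1.17726812e-03] 49.99978344887495 [-0.02108866 -0.90204389 -0.66475165]
[[277.2838565  214.49118254]]
```

View pics/w4b.png

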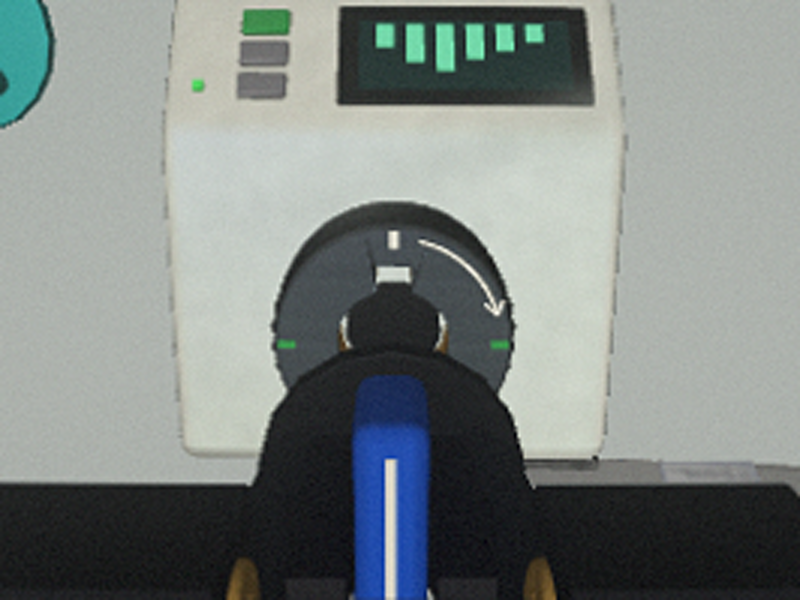

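```bash
python3 - <<'E'
from h import *
import pickle
c,p,q=pickle.load(open("w4.pkl","rb")); im=cv2.imread("pics/w4.png")
hsv=cv2.cvtColor(im,cv2.COLOR_BGR2HSV)
gr=(hsv[...,0]>45)&(hsv[...,0]<90)&(hsv[...,1]>80)
def cen(u,v,w=6):
    m=gr[v-w:v+w+1,u-w:u+w+1]; ys,xs=np.nonzero(m); return (u-w+xs.mean(),v-w+ys.mean())
g=[cen(243,215),cen(314,215)];G=at_z(c,g,.086)
print(g,G,np.linalg.norm(G[0]-G[1]),G.mean(0)); d=G[1]-G[0];print(np.degrees(np.arctan2(d[1],d[0])))
y=q.apply([0,1,0]);print("tooly",np.degrees(np.arctan2(y[1],y[0])))
w=at_z(c,[(147+393/3.0075,100+239/3)],.086)[0];print("white",w, np.linalg.norm(w-G.mean(0)))
e=G.mean(0)-w; print("xang",np.degrees(np.arctan2(e[1],e[0])))
for dx in(-.002,0,.002):
  a=np.linspace(-np.pi/2,np.pi/2,181)
  for h in(.068,.074):
    P=np.c_[dx+.024*np.cos(a),.024*np.sin(a),a*0+h]; X=project(c,p+q.apply(P)); X=(X-[147,100])*[3.0075,3]
    i=X[:,1].argmin(); print(dx,h,"top",X[i].round(1),"x",X[:,0].min().round(1),X[:,0].max().round(1))
print("tool axis port",q.inv().apply(G.mean(0)-p))
E
```

```text
[(np.float64(241.5), np.float64(214.0)), (np.float64(312.75), np.float64(214.45833333333334))] [[0.55272713 0.01603384 0.086     ]
 [0.55086755 0.07112298 0.086     ]] 0.05512052435999586 [0.55179734 0.04357841 0.086     ]
91.93333237444152
tooly 92.35580701950107
white [0.52465048 0.04286268 0.086     ] 0.027156292908628105
xang 1.5102555784953178
-0.002 0.068 top [391.9 360.6] x 256.7 527.1
-0.002 0.074 top [391.9 349.7] x 261.2 522.5
0 0.068 top [392.  349.4] x 256.2 527.6
0 0.074 top [391.9 338.9] x 260.8 522.9
0.002 0.068 top [392.  338.2] x 255.8 528.1
0.002 0.074 top [391.9 328. ] x 260.3 523.4
tool axis port [5.4143377e-04 1.6391180e-05 1.4578534e-01]
```

```bash
python3 - <<'E'
from h import *
import pickle
for n,o,k in(("w4.pkl",(147,100),3),("w3.pkl",(80,90),2)):
  c,p,q=pickle.load(open(n,"rb"))
  for P in([.02,0,.044],[.02,0,.068],[.0151,0,.044],[.024,0,.074]):
    a=[((project(c,p+q.apply([P[0]+dx,P[1],P[2]]))[0]-o)*k)[1].round(1) for dx in(-.002,0,.002)]; print(n,P,a)
im=cv2.imread("pics/w4.png"); print(im[208:260,147+129].tolist())
E
```

```text
w4.pkl [0.02, 0, 0.044] [np.float64(438.9), np.float64(426.2), np.float64(413.5)]
w4.pkl [0.02, 0, 0.068] [np.float64(382.7), np.float64(371.7), np.float64(360.6)]
w4.pkl [0.0151, 0, 0.044] [np.float64(469.3), np.float64(457.0), np.float64(444.5)]
w4.pkl [0.024, 0, 0.074] [np.float64(349.7), np.float64(338.9), np.float64(328.0)]
w3.pkl [0.02, 0, 0.044] [np.float64(312.6), np.float64(304.2), np.float64(295.7)]
w3.pkl [0.02, 0, 0.068] [np.float64(275.1), np.float64(267.8), np.float64(260.4)]
w3.pkl [0.0151, 0, 0.044] [np.float64(332.9), np.float64(324.7), np.float64(316.4)]
w3.pkl [0.024, 0, 0.074] [np.float64(253.1), np.float64(245.9), np.float64(238.7)]
[[38, 39, 34], [41, 41, 40], [42, 40, 38], [38, 40, 34], [39, 42, 35], [37, 37, 35], [34, 33, 30], [31, 29, 31], [29, 26, 25], [41, 40, 39], [40, 40, 38], [36, 37, 36], [35, 32, 32], [43, 38, 39], [39, 37, 36], [40, 38, 38], [28, 30, 30], [83, 43, 31], [82, 42, 28], [82, 39, 20], [83, 43, 29], [83, 41, 25], [85, 45, 25], [84, 39, 27], [86, 44, 23], [87, 42, 24], [88, 46, 27], [87, 42, 26], [88, 45, 26], [88, 42, 24], [92, 46, 30], [87, 40, 21], [96, 47, 23], [113, 55, 27], [133, 59, 31], [156, 72, 35], [160, 72, 33], [159, 70, 30], [169, 78, 39], [171, 78, 35], [175, 78, 39], [173, 78, 36], [173, 74, 34], [171, 76, 30], [174, 72, 24], [176, 192, 198], [198, 218, 223], [202, 219, 223], [202, 219, 223], [201, 217, 222], [202, 218, 223], [206, 220, 225]]
```

Request:
{"api": "play_rows", "payload": {"translation": [[0.0013, 0, 0.01], [0, 0, 0.015], [0, 0, 0.012], [0, 0, 0.008], [0, 0, 0.004], [0, 0, 0.003], [0, 0, 0.003], [0, 0, 0.003], [0, 0, 0.002], [0, 0, 0]], "delta_rot": [[0, 0, 0], [0, 0, 0], [0, 0, 0], [0, 0, 0], [0, 0, 0], [0, 0, 0], [0, 0, 0], [0, 0, 0], [0, 0, 0], [0, 0, 0]], "grip": [-1, -1, -1, -1, -1, -1, -1, -1, -1, -1], "squeeze": 60}}

```text
clock: 10.98
tool_pos: [0.5502, 0.043, 0.1707]
eef_rot: [-0.02, 1.0, 0.0, 0.0]
contact_force: [1.4, 0.2, -1.4]
opening: 0.133
finger_force: 60.0
```

Request:
{"api": "play_rows", "payload": {"translation": [[0, 0, 0.002], [0, 0, 0.002], [0, 0, 0.002], [0, 0, 0.002], [0, 0, 0.001], [0, 0, 0.001], [0, 0, 0]], "delta_rot": [[0, 0, 0], [0, 0, 0], [0, 0, 0], [0, 0, 0], [0, 0, 0], [0, 0, 0], [0, 0, 0]], "grip": [-1, -1, -1, -1, -1, -1, -1]}}

```text
clock: 11.85
tool_pos: [0.5502, 0.043, 0.1613]
eef_rot: [-0.02, 1.0, 0.0, 0.001]
contact_force: [0.3, 0.7, 6.3]
opening: 0.129
finger_force: 60.0
```

Request:
{"api": "play_rows", "payload": {"translation": [[0, 0, 0.001], [0, 0, 0.001], [0, 0, 0.001], [0, 0, 0.001], [0, 0, 0]], "delta_rot": [[0, 0, 0], [0, 0, 0], [0, 0, 0], [0, 0, 0], [0, 0, 0]], "grip": [-1, -1, -1, -1, -1]}}

```text
clock: 12.48
tool_pos: [0.5502, 0.0431, 0.1598]
eef_rot: [-0.02, 1.0, -0.0, 0.001]
contact_force: [-5.0, -0.2, 29.2]
opening: 0.135
finger_force: 60.0
```

Request:
{"api": "play_rows", "payload": {"translation": [[0.0004, 0, -0.0006], [0, 0, 0], [0, 0.0001, 0], [0, 0.0001, 0], [0, 0.0001, 0], [0, 0.0001, 0], [0, 0.0001, 0], [0, 0.0001, 0], [0, 0.0001, 0], [0, 0, 0]], "delta_rot": [[0, 0, 0], [0, 0, 3], [0, 0, 5], [0, 0, 6], [0, 0, 6], [0, 0, 6], [0, 0, 6], [0, 0, 6], [0, 0, 6], [0, 0, 0]], "grip": [-1, -1, -1, -1, -1, -1, -1, -1, -1, -1]}}

```text
clock: 13.72
tool_pos: [0.551, 0.0453, 0.1598]
eef_rot: [0.355, 0.935, 0.002, 0.002]
contact_force: [-1.4, 2.5, 20.7]
opening: 0.13
finger_force: 60.0
```

```bash
python3 - <<'E'
from h import *
p,q,s=pose(); y=q.apply([0,1,0]);print(p,"tooly",np.degrees(np.arctan2(y[1],y[0])),s['contact_force'],s['moment'],s['opening'],s['q'])
E
```

```text
[0.55103004 0.04526196 0.15983292] tooly 48.41314620003858 [-1.37017381  2.49468404 20.65834169] [0.3840498  0.45954955 0.13817356] 0.13029869888797074 [-0.11971315  0.80765981 -0.07605475  1.90547362  0.12997235  0.42822577
  0.5545432 ]
```

Request:
{"api": "play_rows", "payload": {"translation": [[0, 0, 0], [0, 0, 0], [0, 0, 0], [0, 0, 0], [0, 0, 0], [0, 0, 0], [0, 0, 0], [0, 0, 0], [0, 0, 0], [0, 0, 0]], "delta_rot": [[0, 0, 6], [0, 0, 6], [0, 0, 6], [0, 0, 6], [0, 0, 6], [0, 0, 6], [0, 0, 6], [0, 0, 5], [0, 0, 0], [0, 0, 0]], "grip": [-1, -1, -1, -1, -1, -1, -1, -1, -1, -1]}}

```text
clock: 14.98
tool_pos: [0.5523, 0.0458, 0.1599]
eef_rot: [0.698, 0.716, 0.004, 0.001]
contact_force: [1.2, 4.0, 20.8]
opening: 0.129
finger_force: 60.0
```

```bash
python3 - <<'E'
from h import *
import pickle
p,q,s=pose(); y=q.apply([0,1,0]);print(p,"tooly",np.degrees(np.arctan2(y[1],y[0])),s['contact_force'],s['moment'],s['opening'],s['q'])
c=r.get_calibration("wrist"); im=r.snapshot("wrist")
cv2.imwrite("pics/w5.png",im)
cv2.imwrite("pics/w5b.png",cv2.resize(im[100:300,147:413],(800,600),interpolation=cv2.INTER_CUBIC))
E
```

```text
[0.55225464 0.04580956 0.1598649 ] tooly 1.495669847092478 [ 1.23512598  4.01385722 20.75660539] [0.78797454 0.12651157 0.24191051] 0.12890652715746218 [-0.23081255  0.81467375  0.11178407  1.90950067 -0.20516737  0.42099369
  0.05924896]
```

View pics/w5b.png

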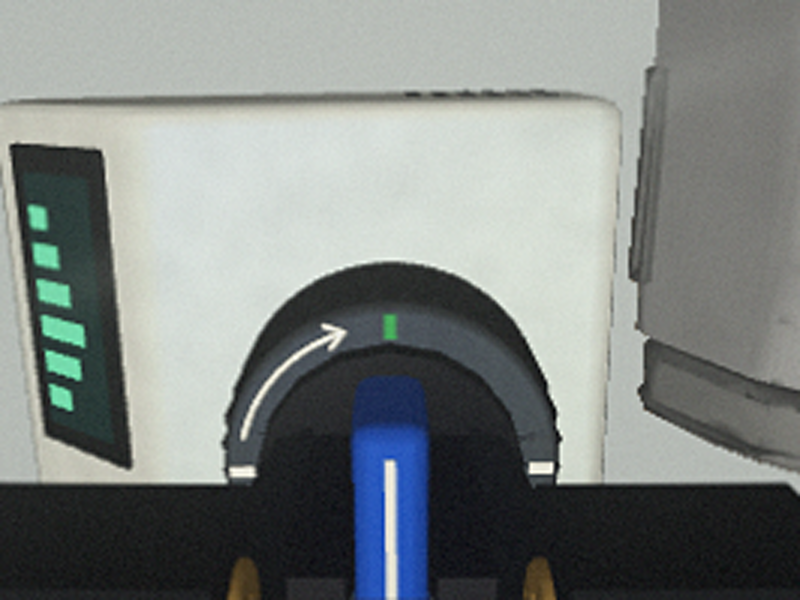

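Request:
{"api": "play_rows", "payload": {"translation": [[0, 0, 0], [0, 0, 0], [0, 0, 0], [0, 0, 0], [0, 0, 0]], "delta_rot": [[0, 0, 2], [0, 0, 2], [0, 0, 2], [0, 0, 0], [0, 0, 0]], "grip": [-1, -1, -1, -1, -1]}}

```text
clock: 15.65
tool_pos: [0.5524, 0.0458, 0.1599]
eef_rot: [0.734, 0.679, 0.004, 0.001]
contact_force: [0.9, 3.6, 19.3]
opening: 0.131
finger_force: 60.0
```

```bash
python3 - <<'E'
from h import *
p,q,s=pose(); y=q.apply([0,1,0]);print(p,"tooly",np.degrees(np.arctan2(y[1],y[0])),s['contact_force'],s['moment'],s['opening'],s['finger_force'])
E
```

```text
[0.55243744 0.04578301 0.15987638] tooly -4.484142933404431 [ 0.86628675  3.64835113 19.34187295] [0.73947908 0.08845134 0.36493406] 0.13067580692112601 60.006166845560074
```

```bash
python3 -c "
from plant import r
print(r.finish_job())"
```

```text
the job is handed in; nothing more can be done
None
```

I handed the job in with the medium plug still gripped, pressed down with its flange on the collar (about 19 N) and twisted clockwise to the shutter stop. It took about 16 s of the 48 s, the other two plugs, the timer and the strip case were not touched, and no verdict came back.

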